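Finish packing the bottle crate from the push dispenser

ROBOT

A 7-joint arm with a two-finger parallel gripper is mounted at the origin on the work surface. World frame = base frame: x ahead of the robot, y to its left, z up, the work surface at z = 0. Lengths are in m, angles in rad, forces in N, time in s.
With the tool pointing down it reaches from about 0.35 to 0.9 m from the base axis. Payload 8.1 kg.
Tool frame: the origin (TCP) lies at the very end of the fingers, on their centre line; the grasp point (between the pads) lies 19 mm behind it; z points along the fingers, y is the line along which they close (so a half turn about z gives the same grasp; the last joint's range is limited). The gripper opens to 92 mm and grips with 3 to 60 N. Pads are 19 mm wide; open, the fingers measure 130 mm over their backs; the gripper's body (75 mm by 190 mm) begins 47 mm behind the grasp point.
Start: joints at [-1.38, 0.434, 0.025, 1.573, -0.012, 1.134, -0.075], TCP at [0.181, 0.598, 0.227] pointing down, gripper open.
Joint ranges: [-2.62, 2.62], [-0.44, 2.09], [-1.27, 1.32], [0.08, 2.57], [-1.32, 4.46], [0.12, 2], [-2.74, 2.74]. Speed limits (rad/s): [2.22, 2.22, 3.01, 3.01, 3.14, 3.14, 3.14].

INTERFACE

Orientations are given as a rotation vector (axis times angle).
In Python, from cell import arm gives the robot as it stands.
- The arm moves only by the tool carry_out, never from a script. Its argument "commands" is a list of rows, each a list of 7 numbers: the opening, from 0 (shut) to 1 (fully open), then the shift along the tool's x, y, z each as a share of 0.025 m, from -1 to 1, then the turn, a rotation vector about the tool's x, y, z each as a share of 0.1 rad, from -1 to 1. A call has 1 to 8 rows; each row shifts and turns the commanded pose from where the row before left it, along the tool's axes as they then stand; what a row does not reach is not made up. A row lasts 1/10 s, in which the tool goes at most 50 mm and 8.59 degrees, less where a joint would pass 70% of its speed; a pose out of reach is approached as far as the arm can. A call with a number of a shift or a turn outside -1 to 1 is refused whole. A call with a gripper value outside its range is refused whole. The fingers move at their own pace and stop on an object; "squeeze" is the grip in N (left out, the last holds). Time passes only in rows, so rows that do not move let the fingers close. It gives the time, the measured TCP pose, the force, the opening and the grip force at its end, in the units of the state.
- arm.observe(): the state, without advancing time (a new reading comes with each control period).
- arm.get_image(name): name is "side" or "top" or "wrist"; returns a dict with "pixels" (400x640x3 uint8, red, green, blue), "range_z" (400x640 float32, m along the optical axis (not along the pixel's ray), 0 where there is no reading), "mtx" (3x3 intrinsics, pixels), "R" (3x3) and "t" (3): a world point X has camera coordinates R X + t; the wrist camera has in their place "tool_from_camera" (4x4, takes a point from camera to tool coordinates, whose origin is the TCP and whose axes are the flange's). Camera axes: x right, y down, z forward; pixel columns grow to the right and rows downward; lengths in m; the calibration is good to about 2 mm. A picture is of the moment at which its call begins: read the wrist's pose just before it.
- arm.sign_off(): hands the job in; it is judged then, once.
The state is a dict: "clock": time; "joints": joint angles; "dq": joint speeds; "joint_efforts": joint torques, N m; "position": TCP position; "ee_rot": TCP orientation; "force": force on the tool from outside, world axes, zero at the start; "ft_torque": the same for the moment, N m; "width": opening from 0.0 (shut) to 1.0 (fully open); "gripper_force": force on a finger pad.
Only numpy, scipy, OpenCV 4.12 (cv2) and the standard library are available. Lean on these libraries where they do the work, as an engineer would, in place of code of your own. Each camera call takes 0.05 s, during which the arm holds its last target. There are 200 camera calls.

TASK

First take the bottle standing on the dispenser's open outfeed and stand it in one of the two empty cells of the crate (those with an orange pad). Then push the red sprung paddle fully home to bring the bottle out from under the wire guard, let the paddle spring all the way back, and stand that bottle in the last empty cell. Handle the bottles gently, upright, set down and not dropped or flung, and leave the packed bottles and everything else on the bench where they are.

Things in the scene. Friction and masses are not known exactly. Their poses are not given: they have to be found in the camera images.
- dispenser: White fixed dispenser, left or right of the robot. Origin: on the bench, under the lane; x = the way bottles travel, roughly away from the robot; y to the left of that. Base 78 mm wide, top (lane floor) at height 12 mm, x -100 to +115 mm. Walled lane x -50 to +25 mm: 56 mm wide, walls to height 100 mm, under a wire guard (top at 173 mm, posts at y +/-31 mm), so its bottle cannot be gripped.
- plunger (a joint): Travel of the red paddle, m, along the dispenser's +x: 0 at rest, 0.070 fully home at a hard stop. Spring 4.5 N at rest, 11 N fully home; it returns by itself in about half a second when let go. Fully home, its pusher has moved the lane bottle's centre to dispenser x = 63 mm or a little more, where it stays. Jams part way while another bottle is on the outfeed.
- paddle (a point): Centre of the paddle's rear face (to be pushed; it faces the robot); moves with it. Red upright plate 60 mm wide, 6 mm thick, from 30 to 125 mm above the bench, on a rod behind the dispenser. At rest this face is at dispenser x = -150 mm, y = 0, height 77.5 mm. Axes as the dispenser.
- lane_exit (a point): Point on the lane floor where the guarded lane ends and the open outfeed begins: dispenser x = +25 mm, y = 0, height 12 mm; axes as the dispenser. The outfeed runs on to x = +105 mm between steel rails 60 mm apart and 37 mm high, closed by an end stop 57 mm high. It has room for one bottle.
- crate: Fixed pale wooden crate, 147 mm (its x) by 218 mm (its y), 75 mm high, walls and dividers 5 mm, floor 5 mm thick, divided in 2 (x) by 3 (y) cells of about 66 mm, centres at x = +/-35.5 mm and y = -71, 0, +71 mm. On the other side of the robot from the dispenser. Origin: centre of its underside.
- pad_a: Orange square pad, 56 mm, 3 mm thick, fixed on the floor of one empty cell within 3 mm of the cell's centre; its top is 8 mm above the bench. Origin: centre of its underside. Which cells are empty varies.
- pad_b: The second orange pad, as pad_a, in the other empty cell.
- bottle_out: The bottle standing on the outfeed at the start: amber glass, 220 to 410 g, round: body diameter 50 mm up to 88 mm height, shoulder tapering to a 26 mm neck at 108 mm, brass-coloured cap of diameter 30 mm from 115 to 150 mm (its top). Origin: centre of the underside; z up the bottle. 
- bottle_lane: The bottle inside the guarded lane, just ahead of the pusher, at the start: amber glass, 220 to 410 g, round: body diameter 50 mm up to 88 mm height, shoulder tapering to a 26 mm neck at 108 mm, brass-coloured cap of diameter 30 mm from 115 to 150 mm (its top). Origin: centre of the underside; z up the bottle. 
- packed_1: Bottle already packed in a cell of the crate, same shape as bottle_out (cap centres of neighbouring cells are about 71 mm apart). Leave alone.
- packed_2: Bottle already packed in a cell of the crate, same shape as bottle_out (cap centres of neighbouring cells are about 71 mm apart). Leave alone.
- packed_3: Bottle already packed in a cell of the crate, same shape as bottle_out (cap centres of neighbouring cells are about 71 mm apart). Leave alone.
- packed_4: Bottle already packed in a cell of the crate, same shape as bottle_out (cap centres of neighbouring cells are about 71 mm apart). Leave alone.
- ribbon_spool: Standing spool of brown ribbon, 68 mm diameter, 95 mm high, between dispenser and crate; leave alone. Origin: centre of underside.
- tape_roll: Yellow tape roll lying flat, 90 mm diameter, 48 mm high, beside the paddle; leave alone. Origin: centre of underside.
- label_roll: White label roll, 64 mm diameter, 50 mm high; leave alone. Origin: centre of underside.
- mug: White mug, 80 mm diameter, 90 mm high, on the right in front of the robot; leave alone. Origin: centre of underside.
- scanner: Grey and blue hand scanner lying flat, about 150 by 70 by 40 mm, far side of the bench; leave alone. Origin: under its middle.

How it is judged:
By the outcome, as a careful person would: the job done as asked, in the order asked, and still so for the second after the job is handed in, with the robot touching nothing.
It also fails if it takes over 72 s, if anything falls off the work surface, if the arm or the gripper's body presses on something with over 40 N, if the wrist force passes 120 N, or if a joint passes its speed limit or range.

## Working session

There is one attempt and no reset: what is moved stays moved. The work goes in short steps, Python scripts to look and compute and a tool call to move; the robot and the scene stay as the last step left them, time stands still between calls to the robot, and variables do not carry over. Pictures are saved under pics/ and viewed, at most 10 in all, crops included, and the job is handed in when it is done.

Besides the shell and the picture viewer there is one more tool, called after ">>>" as a command line: name --pt "numbers of a row" for each row, then --argument value for the rest. carry_out: Moves the arm, as the interface text tells. Shift numbers are shares of 0.025 m and turn numbers shares of 0.1 rad, none past 1 either way. Its arguments: {"type":"object","properties":{"commands":{"type":"array"},"squeeze":{"type":"number"}},"required":["commands"]}

```bash
ls; mkdir -p pics; python3 - <<'E'
from cell import arm
import cv2,numpy as np
s=arm.observe();print({k:np.round(v,3) for k,v in s.items()})
for n in("top","side"):
    d=arm.get_image(n);cv2.imwrite(f"pics/{n}0.png",d["pixels"][:,:,::-1])
    np.savez(f"{n}0.npz",**d)
    print(n,d["mtx"].round(1).tolist(),d["R"].round(3).tolist(),d["t"].round(3))
E
```

```text
pics
{'clock': np.float64(0.0), 'joints': array([-1.38 ,  0.435,  0.025,  1.574, -0.012,  1.134, -0.075]), 'dq': array([ 0.001, -0.   , -0.001, -0.   ,  0.002,  0.   , -0.   ]), 'joint_efforts': array([ 0.0000e+00, -6.6785e+01,  9.8500e-01, -3.1446e+01, -6.1000e-02,
        4.3000e-02,  0.0000e+00]), 'position': array([0.181, 0.598, 0.226]), 'ee_rot': array([-4.600e-01, -3.108e+00,  2.000e-03]), 'force': array([-0.063,  0.184, -0.357]), 'ft_torque': array([-0.012,  0.028,  0.006]), 'gripper_force': np.float64(0.0), 'width': np.float64(0.999)}
top [[455.0, 0.0, 314.7], [0.0, 455.0, 205.4], [0.0, 0.0, 1.0]] [[0.004, -1.0, 0.018], [-0.994, -0.006, -0.106], [0.106, -0.017, -0.994]] [-0.036  0.574  1.087]
side [[374.1, 0.0, 323.6], [0.0, 374.1, 197.8], [0.0, 0.0, 1.0]] [[0.836, -0.549, -0.001], [-0.404, -0.615, -0.677], [0.371, 0.566, -0.736]] [-0.478  0.279  0.962]
```

View pics/top0.png

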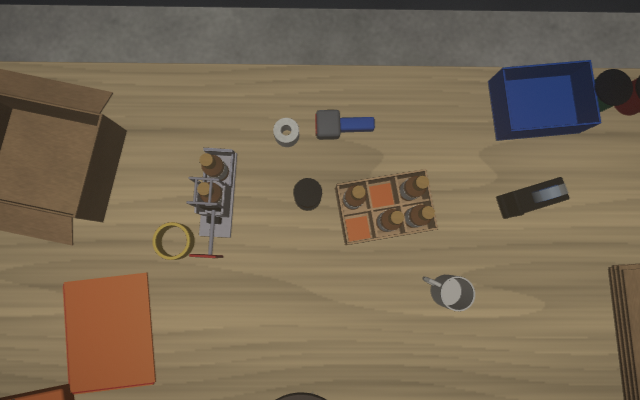

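View pics/side0.png

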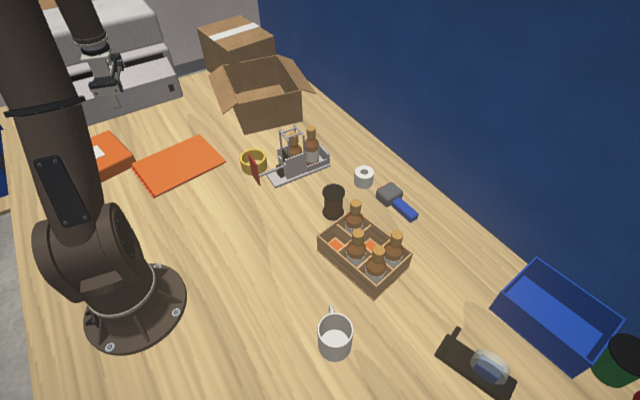

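Top view: the outfeed bottle's cap is near (206,160), the lane bottle near (203,188) and the paddle near (206,256). The crate spans about (336-436, 170-243), with pads at (382,194) and (358,228). I'll enlarge both areas.

```bash
python3 - <<'E'
import cv2,numpy as np
a=np.load("top0.npz")["pixels"][:,:,::-1]
c1=cv2.resize(a[140:265,180:245],None,fx=4.8,fy=4.8,interpolation=3)
c2=cv2.resize(a[162:250,330:442],None,fx=4.2,fy=4.2,interpolation=3)
o=np.zeros((600,800,3),np.uint8);o[:c1.shape[0],:c1.shape[1]]=c1;o[:c2.shape[0],325:325+c2.shape[1]]=c2
cv2.imwrite("pics/crop1.png",o)
E
```

```text
(no output)
```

View pics/crop1.png

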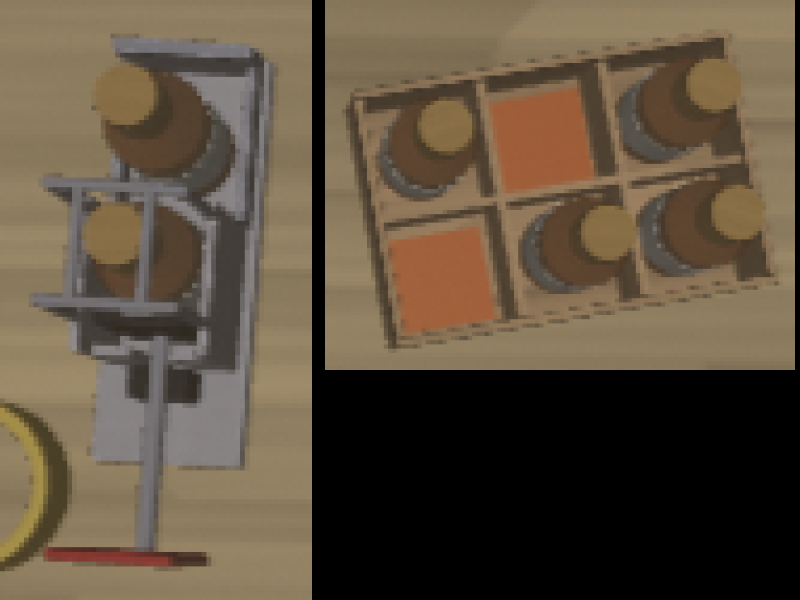

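The crop shows the outfeed cap at (126,95) and the lane cap at (112,233). The paddle's top edge runs (45,553)-(170,560), and the rear corners of the base are (92,460) and (243,467). Pad centres are at (541,141) and (444,280).

```bash
cat > h.py <<'E'
import numpy as np
from scipy.spatial.transform import Rotation as Ro
def ray(d,u,v,z):
    C=-d["R"].T@d["t"]; r=d["R"].T@np.linalg.inv(d["mtx"])@np.array([u,v,1]); return C+r*(z-C[2])/r[2]
E
python3 - <<'E'
from h import *
d=np.load("top0.npz")
D=lambda x,y:(180+x/4.8-.4,140+y/4.8-.4)
K=lambda x,y:(330+(x-325)/4.2-.4,162+y/4.2-.4)
for n,p,z in [("out",D(126,95),.15),("lane",D(112,233),.15),("padL",D(45,553),.125),("padR",D(168,561),.125),
 ("base rl",D(92,460),.012),("base rr",D(243,467),.012),("base fr",D(270,62),.012),("endstopL",D(115,38),.057),("endstopR",D(258,50),.057),
 ("p_far",K(541,141),.008),("p_near",K(444.5,280),.008),
 ("c fl",K(352,95),.075),("c fr",K(727,38),.075),("c nr",K(775,283),.075),("c nl",K(392,347),.075),
 ("cap1",K(446,127),.15),("cap2",K(713,85),.15),("cap3",K(606,233),.15),("cap4",K(738,212),.15)]:
    u,v=p; w=ray(d,u,v,z); rz=d["range_z"][int(round(v)),int(round(u))]
    pc=np.linalg.inv(d["mtx"])@np.array([u,v,1])*rz; print(n,w.round(4),"depth:",(d["R"].T@(pc-d["t"])).round(4))
E
```

```text
out [0.6622 0.21   0.15  ] depth: [0.6601 0.2077 0.1603]
lane [0.5981 0.2145 0.15  ] depth: [0.5969 0.2125 0.1587]
padL [0.4526 0.2465 0.125 ] depth: [0.4526 0.2459 0.1271]
padR [0.4492 0.1899 0.125 ] depth: [0.4492 0.1898 0.1256]
base rl [0.4999 0.2529 0.012 ] depth: [0.5    0.2536 0.0092]
base rr [0.4967 0.1754 0.012 ] depth: [ 4.971e-01  1.774e-01 -2.000e-04]
base fr [0.7091 0.1663 0.012 ] depth: [0.7098 0.1668 0.0087]
endstopL [0.7107 0.2373 0.057 ] depth: [0.71   0.2366 0.06  ]
endstopR [0.7052 0.1653 0.057 ] depth: [ 7.184e-01  1.748e-01 -7.000e-04]
p_far [ 0.6036 -0.2003  0.008 ] depth: [ 0.6036 -0.2003  0.0079]
p_near [ 0.5198 -0.1418  0.008 ] depth: [ 0.5198 -0.1417  0.0086]
c fl [ 0.6204 -0.0825  0.075 ] depth: [ 0.6204 -0.0825  0.0748]
c fr [ 0.6546 -0.296   0.075 ] depth: [ 0.6545 -0.2959  0.0754]
c nr [ 0.5153 -0.3201  0.075 ] depth: [ 0.5196 -0.3422 -0.0023]
c nl [ 0.4786 -0.1047  0.075 ] depth: [ 0.4791 -0.1067  0.0519]
cap1 [ 0.5922 -0.127   0.15  ] depth: [ 0.5919 -0.1268  0.1519]
cap2 [ 0.6155 -0.2682  0.15  ] depth: [ 0.6145 -0.2668  0.1557]
cap3 [ 0.5369 -0.2104  0.15  ] depth: [ 0.5366 -0.2098  0.1534]
cap4 [ 0.5483 -0.28    0.15  ] depth: [ 0.5478 -0.2787  0.1547]
```

>>> carry_out --pt "1 0 0 0 0 0 -0.83" --pt "1 0 0 0 0 0 -0.83" --pt "1 0 0 0 0 0 -0.83" --pt "1 -0.9 -0.67 0 0 0 0" --pt "1 -0.9 -0.67 0 0 0 0" --pt "1 -0.9 -0.67 0 0 0 0" --pt "1 -0.9 -0.67 0 0 0 0" --pt "1 -0.9 -0.67 0 0 0 0" --squeeze 15

```text
clock: 0.9
position: [0.2903, 0.5085, 0.2264]
ee_rot: [-0.07, -3.141, 0.001]
force: [0.3, -1.1, 0.4]
width: 1.001
gripper_force: 0.0
```

```bash
cat >> h.py <<'E'
from cell import arm
def st():
    s=arm.observe(); R=Ro.from_rotvec(s["ee_rot"]).as_matrix()
    print("t",round(float(s["clock"]),2),"pos",np.round(s["position"],4),"yhead",np.degrees(np.arctan2(R[1,1],R[0,1])).round(2),"zax",R[:,2].round(3),"F",np.round(s["force"],1),"w",round(float(s["width"]),3),"gf",round(float(s["gripper_force"]),1))
    return s,R
def go(p,yh,tilt=0):
    """turn to heading yh(deg) of tool y, tilt about tool y, then shift, in tool units"""
    s,R=st(); a=np.radians(yh); y=np.array([np.cos(a),np.sin(a),0]); z=np.array([0,0,-1.]); x=np.cross(y,z)
    T=np.c_[x,y,z]@Ro.from_rotvec([0,tilt,0]).as_matrix()
    print("turn/0.1",(Ro.from_matrix(R.T@T).as_rotvec()/.1).round(2),"shift/25mm after turn",(T.T@(np.array(p)-s["position"])/.025).round(2))
def wrist(name):
    import cv2
    s,R=st(); d=arm.get_image("wrist"); X=d["tool_from_camera"]
    Rwc=R@X[:3,:3]; C=R@X[:3,3]+s["position"]
    d["R"]=Rwc.T; d["t"]=-Rwc.T@C; d.pop("tool_from_camera"); np.savez(name+".npz",**d); cv2.imwrite(f"pics/{name}.png",d["pixels"][:,:,::-1]); print("cam",C.round(3))
E
python3 -c "
from h import *
go([.6615,.2085,.226],87.4)"
```

```text
t 0.9 pos [0.2903 0.5085 0.2264] yhead 87.43 zax [-0.    -0.001 -1.   ] F [ 0.3 -1.1  0.4] w 1.001 gf 0.0
turn/0.1 [-0.01 -0.    0.01] shift/25mm after turn [-15.38 -11.31   0.02]
```

>>> carry_out --pt "1 -0.96 -0.707 0 0 0 0" --pt "1 -0.96 -0.707 0 0 0 0" --pt "1 -0.96 -0.707 0 0 0 0" --pt "1 -0.96 -0.707 0 0 0 0" --pt "1 -0.96 -0.707 0 0 0 0" --pt "1 -0.96 -0.707 0 0 0 0" --pt "1 -0.96 -0.707 0 0 0 0" --pt "1 -0.96 -0.707 0 0 0 0"

```text
clock: 1.7
position: [0.4758, 0.3586, 0.2264]
ee_rot: [-0.07, -3.14, 0.001]
force: [-0.5, 0.3, -0.3]
width: 0.998
gripper_force: 0.0
```

>>> carry_out --pt "1 -0.96 -0.707 0 0 0 0" --pt "1 -0.96 -0.707 0 0 0 0" --pt "1 -0.96 -0.707 0 0 0 0" --pt "1 -0.96 -0.707 0 0 0 0" --pt "1 -0.96 -0.707 0 0 0 0" --pt "1 -0.96 -0.707 0 0 0 0" --pt "1 -0.96 -0.707 0 0 0 0" --pt "1 -0.96 -0.707 0 0 0 0"

```text
clock: 2.5
position: [0.6612, 0.2089, 0.2262]
ee_rot: [-0.07, -3.14, 0.0]
force: [0.5, 0.0, 0.1]
width: 1.003
gripper_force: 0.0
```

```bash
python3 -c "
from h import *
wrist('w1');go([.6615,.2085,.128],87.4)"
```

```text
t 2.5 pos [0.6612 0.2089 0.2262] yhead 87.44 zax [-0.001 -0.    -1.   ] F [0.5 0.  0.1] w 1.003 gf 0.0
cam [0.592 0.213 0.385]
t 2.55 pos [0.6649 0.2032 0.2259] yhead 87.12 zax [ 0.002 -0.004 -1.   ] F [ 1.8 -4.4  0.2] w 0.998 gf 0.0
turn/0.1 [-0.04  0.02 -0.05] shift/25mm after turn [0.14 0.21 3.92]
```

View pics/w1.png

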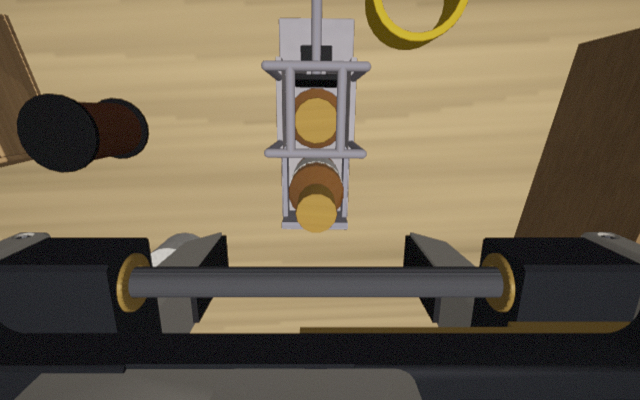

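The wrist view shows the outfeed cap at (316,213) and the lane cap at (316,121). Bottles on the lane floor have cap tops at z=0.162, so I'll recompute with that.

```bash
python3 -c "
from h import *
d=np.load('w1.npz')
print(ray(d,316,213,.162),ray(d,316,121,.162))
print('base rear',ray(d,279,20,.012),ray(d,354,20,.012))
d=np.load('top0.npz')
print(ray(d,205.85,159.4,.162),ray(d,202.9,188.1,.162))
go([.6615,.2085,.128],87.4)"
```

```text
[0.6610432  0.20974962 0.162     ] [0.59756196 0.21257419 0.162     ]
base rear [0.49933004 0.17919997 0.012     ] [0.50278858 0.25592936 0.012     ]
[0.65971776 0.2072655  0.162     ] [0.59648461 0.21177609 0.162     ]
t 2.55 pos [0.6649 0.2032 0.2259] yhead 87.12 zax [ 0.002 -0.004 -1.   ] F [ 1.8 -4.4  0.2] w 0.998 gf 0.0
turn/0.1 [-0.04  0.02 -0.05] shift/25mm after turn [0.14 0.21 3.92]
```

>>> carry_out --pt "1 0 0 0 0 0 0" --pt "1 0 0 0.3 0 0 0" --pt "1 0 0 0.7 0 0 0" --pt "1 0 0 0.8 0 0 0" --pt "1 0 0 0.8 0 0 0" --pt "1 0 0 0.7 0 0 0" --pt "1 0 0 0.4 0 0 0" --pt "1 0 0 0.2 0 0 0"

```text
clock: 3.35
position: [0.6593, 0.2107, 0.128]
ee_rot: [-0.068, -3.139, 0.0]
force: [0.1, 0.2, 0.7]
width: 1.001
gripper_force: 0.0
```

>>> carry_out --pt "1 0 0 0 0 0 0" --pt "1 0 0 0 0 0 0"

```text
clock: 3.55
position: [0.6609, 0.2102, 0.13]
ee_rot: [0.07, 3.14, 0.001]
force: [0.4, -0.2, 0.1]
width: 1.005
gripper_force: 0.0
```

>>> carry_out --pt "0.4 0 0 0 0 0 0" --pt "0.36 0 0 0 0 0 0" --pt "0.33 0 0 0 0 0 0" --pt "0.3 0 0 0 0 0 0" --pt "0.2 0 0 0 0 0 0" --pt "0.2 0 0 0 0 0 0" --pt "0.2 0 0 0 0 0 0" --pt "0.2 0 0 0 0 0 0" --squeeze 20

```text
clock: 4.35
position: [0.6606, 0.2098, 0.1292]
ee_rot: [0.07, 3.141, 0.0]
force: [0.6, -0.8, -0.3]
width: 0.351
gripper_force: 0.0
```

>>> carry_out --pt "0.2 0 0 -0.1 0 0 0" --pt "0.2 0 0 -0.2 0 0 0" --pt "0.2 0 0 -0.3 0 0 0" --pt "0.2 0 0 -0.3 0 0 0" --pt "0.2 0 0 -0.1 0 0 0" --pt "0.2 0 0 0 0 0 0"

```text
clock: 4.95
position: [0.6609, 0.2099, 0.1551]
ee_rot: [0.07, 3.14, 0.001]
force: [-0.8, -0.1, -3.1]
width: 0.321
gripper_force: 20.0
```

>>> carry_out --pt "0.2 0 0 -0.3 0 0 0" --pt "0.2 0 0 -0.6 0 0 0" --pt "0.2 0 0 -0.9 0 0 0" --pt "0.2 0 0 -1 0 0 0" --pt "0.2 0 0 -1 0 0 0" --pt "0.2 0 0 -0.9 0 0 0" --pt "0.2 0 0 -0.6 0 0 -0.3" --pt "0.2 0 0 -0.3 0 0 -0.5"

```text
clock: 5.75
position: [0.6612, 0.2099, 0.2976]
ee_rot: [-0.057, 3.138, 0.002]
force: [1.2, -0.8, -4.0]
width: 0.321
gripper_force: 20.0
```

>>> carry_out --pt "0.2 0 0 0 0 0 -0.5" --pt "0.2 0 0 0 0 0 -0.5" --pt "0.2 0 0 0 0 0 -0.25" --pt "0.2 0 0 0 0 0 0"

```text
clock: 6.15
position: [0.6606, 0.2097, 0.295]
ee_rot: [-0.251, 3.131, 0.0]
force: [0.1, 0.0, -2.9]
width: 0.319
gripper_force: 20.0
```

```bash
python3 -c "
from h import *
go([.65,-.17,.30],99.2)"
```

```text
t 6.15 pos [0.6606 0.2097 0.295 ] yhead 99.17 zax [ 0.001  0.    -1.   ] F [ 0.1  0.  -2.9] w 0.319 gf 20.0
turn/0.1 [ 0.    0.01 -0.01] shift/25mm after turn [  2.85 -14.92  -0.2 ]
```

>>> carry_out --pt "0.2 0.04 -0.2 0 0 0 0" --pt "0.2 0.1 -0.5 0 0 0 0" --pt "0.2 0.15 -0.8 0 0 0 0" --pt "0.2 0.19 -1 0 0 0 0" --pt "0.2 0.19 -1 0 0 0 0" --pt "0.2 0.19 -1 0 0 0 0" --pt "0.2 0.19 -1 0 0 0 0" --pt "0.2 0.19 -1 0 0 0 0"

```text
clock: 6.95
position: [0.6554, 0.0407, 0.2945]
ee_rot: [-0.247, 3.132, -0.001]
force: [-0.0, 0.3, -4.1]
width: 0.323
gripper_force: 20.0
```

>>> carry_out --pt "0.2 0.19 -1 0 0 0 0" --pt "0.2 0.19 -1 0 0 0 0" --pt "0.2 0.19 -1 0 0 0 0" --pt "0.2 0.19 -1 0 0 0 0" --pt "0.2 0.19 -1 0 0 0 0" --pt "0.2 0.19 -1 0 0 0 0" --pt "0.2 0.17 -0.9 0 0 0 0" --pt "0.2 0.13 -0.7 0 0 0 0"

```text
clock: 7.75
position: [0.6494, -0.1531, 0.2945]
ee_rot: [0.245, -3.132, 0.002]
force: [-0.3, -0.4, -3.5]
width: 0.326
gripper_force: 20.0
```

>>> carry_out --pt "0.2 0.1 -0.5 0 0 0 0" --pt "0.2 0.05 -0.25 0 0 0 0" --pt "0.2 0.02 -0.1 0 0 0 0" --pt "0.2 0 0 0 0 0 0" --pt "0.2 0 0 0 0 0 0" --pt "0.2 0 0 0 0 0 0"

```text
clock: 8.35
position: [0.6501, -0.1694, 0.2942]
ee_rot: [-0.254, 3.131, 0.001]
force: [0.2, -0.2, -3.7]
width: 0.318
gripper_force: 20.0
```

```bash
python3 -c "
from h import *
wrist('w2')"
```

```text
t 8.35 pos [ 0.6501 -0.1694  0.2942] yhead 99.26 zax [ 0.     0.001 -1.   ] F [ 0.2 -0.2 -3.7] w 0.318 gf 20.0
cam [ 0.581 -0.18   0.453]
```

View pics/w2.png

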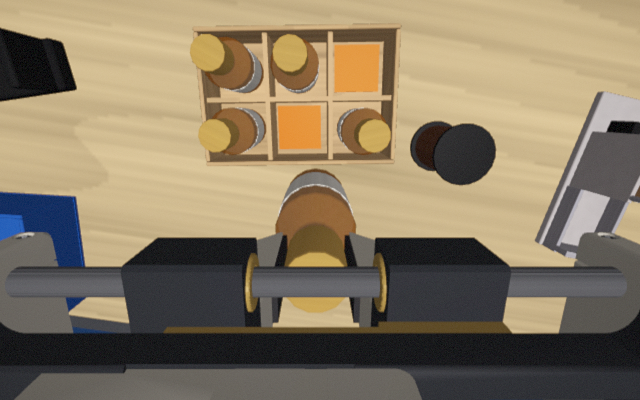

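The wrist view shows the bottle hanging upright in the grip. The far pad's centre is at (299.5,127), the near pad's at (356.5,68). The crate's rim corners are (193,27), (400,25), (394,160) and (207,164).

```bash
python3 -c "
from h import *
d=np.load('w2.npz')
for n,p,z in [('far',(299.5,127),.008),('near',(356.5,68),.008),('c1',(193,27),.075),('c2',(400,25),.075),('c3',(394,160),.075),('c4',(207,164),.075),('cap near nr',(208,53),.155),('cap mid',(290,53),.155),('cap far r',(215,135),.155),('cap far l',(374,136),.155)]:
    print(n,ray(d,*p,z).round(4))
c=np.mean([ray(d,*p,.075) for p in [(193,27),(400,25),(394,160),(207,164)]],0);print(c)
t=np.load('top0.npz')
for x,y in [(446,127),(713,85),(606,233),(738,212)]: print(ray(t,330+(x-325)/4.2-.4,162+y/4.2-.4,.155).round(4))
"
```

```text
far [ 0.6042 -0.1978  0.008 ]
near [ 0.5205 -0.1374  0.008 ]
c1 [ 0.5179 -0.3198  0.075 ]
c2 [ 0.4814 -0.1072  0.075 ]
c3 [ 0.62  -0.082  0.075]
c4 [ 0.6594 -0.2946  0.075 ]
cap near nr [ 0.5491 -0.2766  0.155 ]
cap mid [ 0.5381 -0.2088  0.155 ]
cap far r [ 0.6157 -0.2653  0.155 ]
cap far l [ 0.5937 -0.1252  0.155 ]
[ 0.56968213 -0.20091461  0.075     ]
[ 0.5915 -0.1265  0.155 ]
[ 0.6147 -0.2669  0.155 ]
[ 0.5365 -0.2095  0.155 ]
[ 0.5478 -0.2786  0.155 ]
```

```bash
python3 -c "
from h import *
go([.604,-.197,.127],99.4)"
```

```text
t 8.4 pos [ 0.65   -0.1696  0.2942] yhead 99.25 zax [ 0.  0. -1.] F [ 0.2  0.5 -4. ] w 0.321 gf 20.0
turn/0.1 [ 0.    0.   -0.03] shift/25mm after turn [ 2.   -0.78  6.69]
```

>>> carry_out --pt "0.2 0.2 -0.08 0 0 0 0" --pt "0.2 0.5 -0.2 0 0 0 0" --pt "0.2 0.6 -0.22 0 0 0 0" --pt "0.2 0.5 -0.2 0 0 0 0" --pt "0.2 0.2 -0.08 0 0 0 0" --pt "0.2 0 0 0.2 0 0 0" --pt "0.2 0 0 0.5 0 0 0" --pt "0.2 0 0 0.6 0 0 0"

```text
clock: 9.2
position: [0.6043, -0.1971, 0.2608]
ee_rot: [-0.253, 3.131, 0.0]
force: [-0.2, -0.5, -3.1]
width: 0.323
gripper_force: 20.0
```

>>> carry_out --pt "0.2 0 0 0.6 0 0 0" --pt "0.2 0 0 0.4 0 0 0" --pt "0.2 0 0 0.2 0 0 0" --pt "0.2 0 0 0 0 0 0" --pt "0.2 0 0 0 0 0 0"

```text
clock: 9.7
position: [0.604, -0.1978, 0.2321]
ee_rot: [-0.251, 3.131, -0.0]
force: [0.5, 0.4, -2.6]
width: 0.322
gripper_force: 20.0
```

```bash
python3 -c "
from h import *
go([.604,-.197,.127],99.3)"
```

```text
t 9.7 pos [ 0.604  -0.1978  0.2321] yhead 99.18 zax [ 0.001 -0.    -1.   ] F [ 0.5  0.4 -2.6] w 0.322 gf 20.0
turn/0.1 [-0.    0.01 -0.02] shift/25mm after turn [-0.01  0.03  4.2 ]
```

>>> carry_out --pt "0.2 0 0 0.3 0 0 0" --pt "0.2 0 0 0.6 0 0 0" --pt "0.2 0 0 0.6 0 0 0" --pt "0.2 0 0 0.6 0 0 0" --pt "0.2 0 0 0.6 0 0 0" --pt "0.2 0 0 0.6 0 0 0" --pt "0.2 0 0 0.3 0 0 0" --pt "0.2 0 0 0.1 0 0 0"

```text
clock: 10.5
position: [0.6032, -0.1977, 0.1385]
ee_rot: [0.251, -3.131, -0.001]
force: [-0.2, 0.4, -3.1]
width: 0.32
gripper_force: 20.0
```

>>> carry_out --pt "0.2 0 0 0 0 0 0" --pt "0.2 0 0 0.06 0 0 0" --pt "0.2 0 0 0.06 0 0 0" --pt "0.2 0 0 0.06 0 0 0" --pt "0.2 0 0 0 0 0 0" --pt "0.2 0 0 0 0 0 0"

```text
clock: 11.1
position: [0.6036, -0.1978, 0.1348]
ee_rot: [-0.251, 3.131, 0.0]
force: [-0.1, -0.7, -2.5]
width: 0.322
gripper_force: 20.0
```

>>> carry_out --pt "0.2 0 0 0.08 0 0 0" --pt "0.2 0 0 0.08 0 0 0" --pt "0.2 0 0 0.08 0 0 0" --pt "0.2 0 0 0 0 0 0" --pt "0.2 0 0 0 0 0 0"

```text
clock: 11.6
position: [0.6035, -0.1978, 0.1286]
ee_rot: [0.251, -3.131, -0.0]
force: [0.5, 0.1, -3.2]
width: 0.321
gripper_force: 20.0
```

>>> carry_out --pt "0.2 0 0 0.04 0 0 0" --pt "0.2 0 0 0.04 0 0 0" --pt "0.2 0 0 0 0 0 0" --pt "0.2 0 0 0 0 0 0"

```text
clock: 12.0
position: [0.6036, -0.1978, 0.1267]
ee_rot: [0.251, -3.132, -0.0]
force: [0.6, -0.4, -3.9]
width: 0.32
gripper_force: 20.0
```

>>> carry_out --pt "0.2 0 0 0.04 0 0 0" --pt "0.2 0 0 0.04 0 0 0" --pt "0.2 0 0 0 0 0 0" --pt "0.2 0 0 0 0 0 0"

```text
clock: 12.4
position: [0.6039, -0.198, 0.1253]
ee_rot: [-0.251, 3.131, -0.0]
force: [-0.7, 0.5, 3.6]
width: 0.32
gripper_force: 20.0
```

>>> carry_out --pt "0.36 0 0 0 0 0 0" --pt "0.4 0 0 0 0 0 0" --pt "0.5 0 0 0 0 0 0" --pt "0.5 0 0 0 0 0 0" --pt "0.5 0 0 0 0 0 0" --pt "0.5 0 0 -0.2 0 0 0" --pt "0.5 0 0 -0.5 0 0 0" --pt "0.5 0 0 -0.8 0 0 0"

```text
clock: 13.2
position: [0.603, -0.1976, 0.1625]
ee_rot: [0.251, -3.13, -0.001]
force: [-0.1, -0.2, 0.7]
width: 0.503
gripper_force: 0.0
```

>>> carry_out --pt "0.5 0 0 -1 0 0 0" --pt "0.5 0 0 -1 0 0 0" --pt "0.3 0 0 -1 0 0 0" --pt "0 0 0 -0.7 0 0 0" --pt "0 0 0 -0.3 0 0 0" --pt "0 0 0 0 0 0 0"

```text
clock: 13.8
position: [0.6041, -0.198, 0.2638]
ee_rot: [-0.251, 3.129, -0.001]
force: [0.5, -0.2, -0.6]
width: 0.202
gripper_force: 0.0
```

```bash
python3 -c "
from h import *
wrist('w3')
a=np.radians(-2.5);O=np.array([.599,.2105])
for n,x in [('hover',-.20),('rest',-.16),('home',-.09)]: print(n,O+x*np.array([np.cos(a),np.sin(a)]))
p=O-.2*np.array([np.cos(a),np.sin(a)]);go([*p,.26],87.5)
"
```

```text
t 13.8 pos [ 0.6041 -0.198   0.2638] yhead 99.17 zax [ 0.003 -0.001 -1.   ] F [ 0.5 -0.2 -0.6] w 0.202 gf 0.0
cam [ 0.535 -0.209  0.422]
hover [0.39919036 0.21922388]
rest [0.43915228 0.2174791 ]
home [0.50908566 0.21442574]
t 13.85 pos [ 0.6036 -0.1978  0.2625] yhead 99.17 zax [ 0.001 -0.    -1.   ] F [-0.2  0.2  0.1] w 0.158 gf 0.0
turn/0.1 [-0.    0.01  2.04] shift/25mm after turn [ 8.9  16.31  0.1 ]
```

View pics/w3.png

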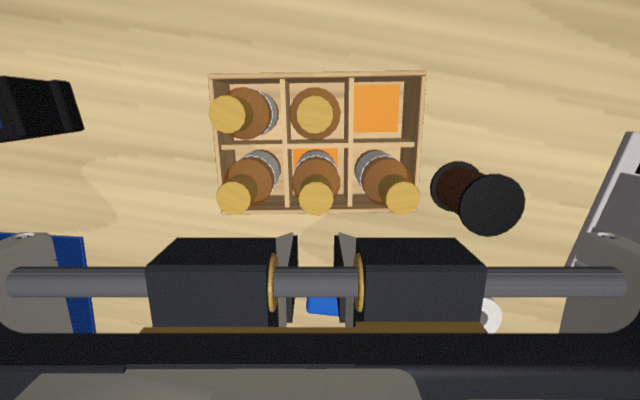

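The bottle stands centred in the far cell (cap at (316,114)… its neighbours untouched). Next is the paddle.

>>> carry_out --pt "0 0 0 0 0 0 0.68" --pt "0 0 0 0 0 0 0.68" --pt "0 0 0 0 0 0 0.68" --pt "0 0.16 0.3 0 0 0 0" --pt "0 0.33 0.6 0 0 0 0" --pt "0 0.49 0.9 0 0 0 0" --pt "0 0.55 1 0 0 0 0" --pt "0 0.55 1 0 0 0 0"

```text
clock: 14.65
position: [0.5545, -0.0991, 0.2613]
ee_rot: [-0.065, -3.139, -0.0]
force: [0.4, 0.6, 0.3]
width: 0.007
gripper_force: 0.0
```

>>> carry_out --pt "0 0.55 1 0 0 0 0" --pt "0 0.55 1 0 0 0 0" --pt "0 0.55 1 0 0 0 0" --pt "0 0.55 1 0 0 0 0" --pt "0 0.55 1 0 0 0 0" --pt "0 0.55 1 0 0 0 0" --pt "0 0.55 1 0 0 0 0" --pt "0 0.55 1 0 0 0 0"

```text
clock: 15.45
position: [0.4531, 0.1052, 0.2616]
ee_rot: [-0.064, -3.14, 0.001]
force: [0.1, 1.0, -0.1]
width: 0.005
gripper_force: 0.0
```

>>> carry_out --pt "0 0.55 1 0 0 0 0" --pt "0 0.55 1 0 0 0 0" --pt "0 0.55 1 0 0 0 0" --pt "0 0.43 0.8 0 0 0 0" --pt "0 0.27 0.5 0 0 0 0" --pt "0 0.1 0.2 0 0 0 0" --pt "0 0 0 0 0 0 0" --pt "0 0 0 0 0 0 0"

```text
clock: 16.25
position: [0.3985, 0.2183, 0.262]
ee_rot: [-0.069, -3.141, 0.001]
force: [0.3, -0.6, -0.6]
width: 0.006
gripper_force: 0.0
```

```bash
python3 -c "
from h import *
s,R=st();print('joints',s['joints'].round(2))
for t in (.25,-.25):
    print('tilt',t);go([.397,.2193,.09],87.5,t)
    T=R@Ro.from_rotvec([0,t,0]).as_matrix();print('body dir (-z)',-T[:,2].round(2))
"
```

```text
t 16.25 pos [0.3985 0.2183 0.262 ] yhead 87.49 zax [-0.    -0.001 -1.   ] F [ 0.3 -0.6 -0.6] w 0.006 gf 0.0
joints [-0.56  0.13 -0.06  1.91  0.01  1.1   0.9 ]
tilt 0.25
t 16.25 pos [0.3985 0.2183 0.262 ] yhead 87.49 zax [-0.    -0.001 -1.   ] F [ 0.3 -0.6 -0.6] w 0.006 gf 0.0
turn/0.1 [-0.01  2.5  -0.  ] shift/25mm after turn [-1.64  0.04  6.68]
body dir (-z) [ 0.25 -0.01  0.97]
tilt -0.25
t 16.25 pos [0.3985 0.2183 0.262 ] yhead 87.49 zax [-0.    -0.001 -1.   ] F [ 0.3 -0.6 -0.6] w 0.006 gf 0.0
turn/0.1 [-0.01 -2.5  -0.  ] shift/25mm after turn [1.76 0.04 6.65]
body dir (-z) [-0.25  0.01  0.97]
```

>>> carry_out --pt "0 0 0 0 0 -0.8 0" --pt "0 0 0 0 0 -0.8 0" --pt "0 0 0 0 0 -0.8 0" --pt "0 0 0 0 0 -0.6 0" --pt "0 0 0 0 0 0 0"

```text
clock: 16.75
position: [0.3974, 0.2182, 0.262]
ee_rot: [0.06, 2.84, -0.011]
force: [0.6, 0.0, 0.9]
width: -0.0
gripper_force: 0.0
```

```bash
python3 -c "
from h import *
go([.40,.2175,.09],87.5,-.3)
"
```

```text
t 16.75 pos [0.3974 0.2182 0.262 ] yhead 87.55 zax [ 0.296 -0.014 -0.955] F [0.6 0.  0.9] w -0.0 gf 0.0
turn/0.1 [-0.01  0.01  0.01] shift/25mm after turn [ 1.93 -0.02  6.6 ]
```

>>> carry_out --pt "0 0.12 0 0.4 0 0 0" --pt "0 0.23 0 0.8 0 0 0" --pt "0 0.29 0 1 0 0 0" --pt "0 0.29 0 1 0 0 0" --pt "0 0.29 0 1 0 0 0" --pt "0 0.29 0 1 0 0 0" --pt "0 0.23 0 0.8 0 0 0" --pt "0 0.15 0 0.4 0 0 0"

```text
clock: 17.55
position: [0.4007, 0.2175, 0.0929]
ee_rot: [0.065, 2.844, -0.014]
force: [0.3, 0.3, 0.2]
width: 0.009
gripper_force: 0.0
```

>>> carry_out --pt "0 0.04 0 0.2 0 0 0" --pt "0 0 0 0 0 0 0" --pt "0 0 0 0 0 0 0"

```text
clock: 17.85
position: [0.4017, 0.2189, 0.0905]
ee_rot: [0.064, 2.841, -0.01]
force: [-0.6, 0.3, 1.0]
width: 0.006
gripper_force: 0.0
```

```bash
python3 -c "
from h import *
go([.44,.2165,.09],87.5,-.3)
s=arm.observe();print(s['joints'].round(2))
import cv2;d=arm.get_image('side');cv2.imwrite('pics/s1.png',cv2.resize(d['pixels'][100:220,200:360,::-1],None,fx=5,fy=5))
"
```

```text
t 17.85 pos [0.4017 0.2189 0.0905] yhead 87.43 zax [ 0.295 -0.013 -0.955] F [-0.6  0.3  1. ] w 0.006 gf 0.0
turn/0.1 [-0.    0.   -0.01] shift/25mm after turn [-1.46 -0.03  0.47]
[-0.75  0.26 -0.06  2.34  0.63  0.41  0.16]
```

View pics/s1.png

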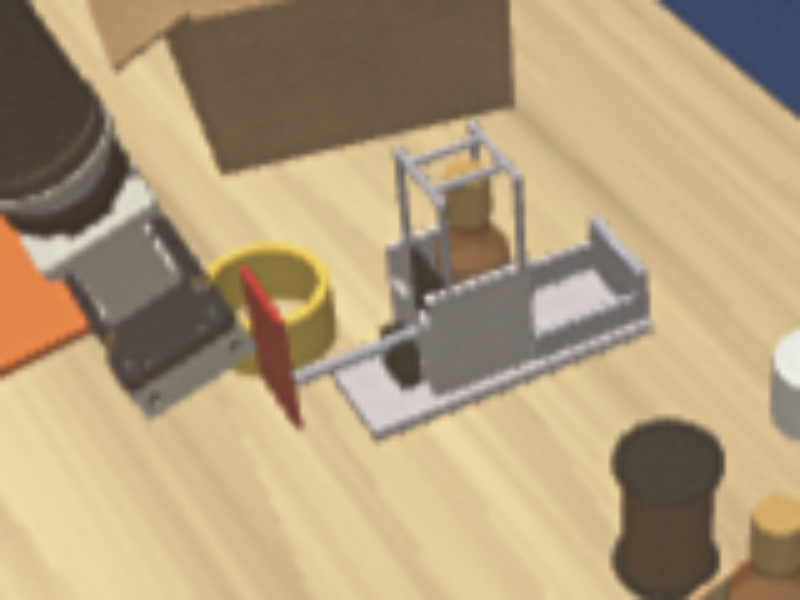

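The side view shows the closed fingers behind the red paddle, clear of the tape roll, and the outfeed is empty. I'll push now.

>>> carry_out --pt "0 -0.2 0 0.06 0 0 0" --pt "0 -0.38 0 0.12 0 0 0" --pt "0 -0.38 0 0.12 0 0 0" --pt "0 -0.24 0 0.075 0 0 0" --pt "0 -0.2 0 0.06 0 0 0" --pt "0 -0.2 0 0.06 0 0 0" --pt "0 -0.2 0 0.06 0 0 0" --pt "0 -0.2 0 0.06 0 0 0"

```text
clock: 18.7
position: [0.452, 0.2165, 0.0899]
ee_rot: [0.061, 2.843, -0.011]
force: [-11.1, -0.8, 7.9]
width: 0.007
gripper_force: 5.3
```

```bash
python3 -c "
from h import *
go([.509,.2145,.09],87.5,-.3)"
```

```text
t 18.7 pos [0.452  0.2165 0.0899] yhead 87.54 zax [ 0.293 -0.014 -0.956] F [-11.1  -0.8   7.9] w 0.007 gf 5.3
turn/0.1 [-0.01 -0.02  0.01] shift/25mm after turn [-2.18  0.02  0.67]
```

>>> carry_out --pt "0 -0.2 0 0.06 0 0 0" --pt "0 -0.2 0 0.06 0 0 0" --pt "0 -0.2 0 0.06 0 0 0" --pt "0 -0.2 0 0.06 0 0 0" --pt "0 -0.2 0 0.06 0 0 0" --pt "0 -0.2 0 0.06 0 0 0" --pt "0 -0.2 0 0.06 0 0 0" --pt "0 -0.2 0 0.06 0 0 0"

```text
clock: 19.5
position: [0.4926, 0.2143, 0.0899]
ee_rot: [0.061, 2.845, -0.012]
force: [-15.2, -0.3, 9.8]
width: -0.001
gripper_force: 7.3
```

>>> carry_out --pt "0 -0.15 0 0.045 0 0 0" --pt "0 -0.1 0 0.03 0 0 0" --pt "0 -0.08 0 0.025 0 0 0" --pt "0 0 0 0 0 0 0"

```text
clock: 19.9
position: [0.5014, 0.2139, 0.09]
ee_rot: [0.061, 2.845, -0.012]
force: [-11.3, -0.8, 7.8]
width: 0.003
gripper_force: 5.8
```

>>> carry_out --pt "0 -0.1 0 0.03 0 0 0" --pt "0 -0.1 0 0.03 0 0 0" --pt "0 0 0 0 0 0 0"

```text
clock: 20.2
position: [0.5065, 0.2136, 0.09]
ee_rot: [0.061, 2.845, -0.012]
force: [-11.6, -1.2, 8.2]
width: 0.005
gripper_force: 5.9
```

>>> carry_out --pt "0 -0.08 0 0.025 0 0 0" --pt "0 -0.06 0 0.02 0 0 0" --pt "0 0 0 0 0 0 0"

```text
clock: 20.5
position: [0.5087, 0.2135, 0.0895]
ee_rot: [0.06, 2.846, -0.013]
force: [-19.4, -1.5, 11.2]
width: 0.01
gripper_force: 9.1
```

>>> carry_out --pt "0 -0.05 0 0.015 0 0 0" --pt "0 0 0 0 0 0 0" --pt "0 0 0 0 0 0 0"

```text
clock: 20.8
position: [0.5089, 0.2135, 0.0892]
ee_rot: [0.059, 2.848, -0.014]
force: [-23.0, -0.6, 15.5]
width: 0.005
gripper_force: 11.8
```

```bash
python3 -c "
from h import *
import cv2;d=arm.get_image('top');np.savez('top1.npz',**d)
d2=arm.get_image('side')
c1=cv2.resize(d['pixels'][140:265,170:245,::-1],None,fx=4.8,fy=4.8,interpolation=3)
c2=cv2.resize(d2['pixels'][120:210,230:340,::-1],None,fx=3.9,fy=3.9)
o=np.zeros((600,800,3),np.uint8);o[:,:360]=c1;o[:c2.shape[0],365:365+c2.shape[1]]=c2;cv2.imwrite('pics/home.png',o)"
```

```text
(no output)
```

View pics/home.png

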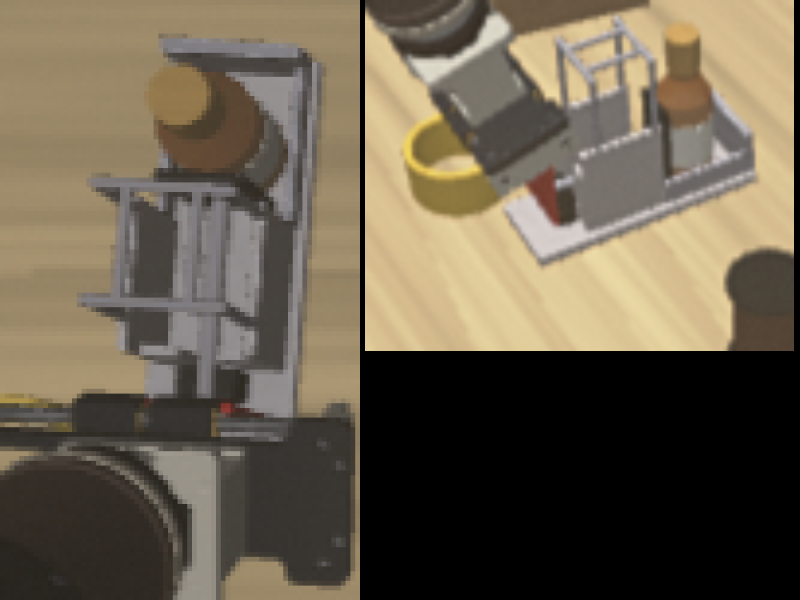

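The paddle is fully home, against the stop. The bottle stands clear on the outfeed, with its cap at crop (179,96). I'll back off so the paddle returns.

>>> carry_out --pt "0 0.2 0 -0.06 0 0 0" --pt "0 0.4 0 -0.12 0 0 0" --pt "0 0.55 0 -0.17 0 0 0" --pt "0 0.6 0 -0.185 0 0 0" --pt "0 0.6 0 -0.185 0 0 0" --pt "0 0.6 0 -0.185 0 0 0" --pt "0 0.6 0 -0.185 0 0 0" --pt "0 0.6 0 -0.185 0 0 0"

```text
clock: 21.7
position: [0.405, 0.2188, 0.0906]
ee_rot: [0.062, 2.841, -0.009]
force: [1.8, 0.3, -0.5]
width: 0.004
gripper_force: 0.0
```

>>> carry_out --pt "0 0.3 0 -0.09 0 0 0" --pt "0 0 0 0 0 0 0"

```text
clock: 21.9
position: [0.397, 0.2193, 0.0905]
ee_rot: [0.06, 2.841, -0.009]
force: [-0.6, 0.7, 0.0]
width: 0.002
gripper_force: 0.0
```

```bash
python3 -c "
from h import *
d=np.load('top1.npz');print(ray(d,206.9,159.6,.162))
go([.40,.2165,.25],87.5,-.3)"
```

```text
[0.65929241 0.20497197 0.162     ]
t 21.9 pos [0.397  0.2193 0.0905] yhead 87.56 zax [ 0.295 -0.013 -0.955] F [-0.6  0.7  0. ] w 0.002 gf 0.0
turn/0.1 [ 0.   -0.    0.01] shift/25mm after turn [-2.   -0.11 -6.06]
```

>>> carry_out --pt "0.2 -0.13 0 -0.4 0 0 0" --pt "0.4 -0.27 0 -0.8 0 0 0" --pt "0.6 -0.32 0 -1 0 0 0" --pt "0.8 -0.32 0 -1 0 0 0" --pt "1 -0.32 0 -1 0 0 0" --pt "1 -0.32 0 -1 0 0 0" --pt "1 -0.25 0 -0.7 0 0.3 0" --pt "1 -0.07 0 -0.2 0 0.5 0"

```text
clock: 22.7
position: [0.4014, 0.2198, 0.2536]
ee_rot: [0.063, 2.92, -0.003]
force: [0.2, 0.2, -0.5]
width: 0.653
gripper_force: 0.0
```

>>> carry_out --pt "1 0 0 0 0 0.7 0" --pt "1 0 0 0 0 0.7 0" --pt "1 0 0 0 0 0.5 0" --pt "1 0 0 0 0 0.3 0" --pt "1 0 0 0 0 0 0"

```text
clock: 23.2
position: [0.4016, 0.2186, 0.2508]
ee_rot: [-0.072, -3.14, 0.0]
force: [0.2, 0.3, -0.5]
width: 1.001
gripper_force: 0.0
```

```bash
python3 -c "
from h import *
go([.6605,.2075,.245],87.5)"
```

```text
t 23.2 pos [0.4016 0.2186 0.2508] yhead 87.39 zax [-0. -0. -1.] F [ 0.2  0.3 -0.5] w 1.001 gf 0.0
turn/0.1 [-0.   -0.   -0.02] shift/25mm after turn [-1.036e+01  1.000e-02  2.300e-01]
```

>>> carry_out --pt "1 -0.3 0 0 0 0 0" --pt "1 -0.6 0 0 0 0 0" --pt "1 -0.9 0 0 0 0 0" --pt "1 -1 0 0 0 0 0" --pt "1 -1 0 0 0 0 0" --pt "1 -1 0 0 0 0 0" --pt "1 -1 0 0 0 0 0" --pt "1 -1 0 0 0 0 0"

```text
clock: 24.0
position: [0.5722, 0.2113, 0.2509]
ee_rot: [0.068, 3.14, -0.0]
force: [0.4, 0.2, 0.0]
width: 0.999
gripper_force: 0.0
```

>>> carry_out --pt "1 -1 0 0 0 0 0" --pt "1 -1 0 0 0 0 0" --pt "1 -0.8 0 0 0 0 0" --pt "1 -0.5 0 0 0 0 0" --pt "1 -0.2 0 0 0 0 0" --pt "1 -0.06 0 0 0 0 0" --pt "1 0 0 0 0 0 0" --pt "1 0 0 0 0 0 0"

```text
clock: 24.8
position: [0.6587, 0.2079, 0.2513]
ee_rot: [0.068, 3.141, 0.0]
force: [0.2, -0.5, 0.3]
width: 0.996
gripper_force: 0.0
```

```bash
python3 -c "
from h import *
wrist('w4');go([.6605,.2075,.128],87.5)"
```

```text
t 24.8 pos [0.6587 0.2079 0.2513] yhead 87.52 zax [ 0.  0. -1.] F [ 0.2 -0.5  0.3] w 0.996 gf 0.0
cam [0.589 0.211 0.41 ]
t 24.85 pos [0.6588 0.2079 0.2513] yhead 87.52 zax [ 0.  0. -1.] F [ 0.4  0.7 -0.4] w 0.995 gf 0.0
turn/0.1 [0. 0. 0.] shift/25mm after turn [-0.07 -0.01  4.93]
```

View pics/w4.png

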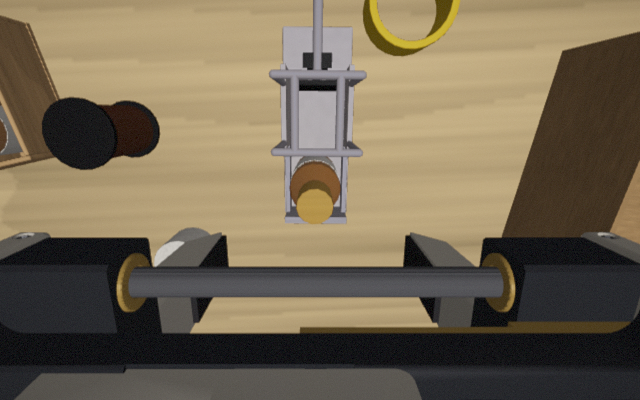

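The pusher is back at rest at (317,60), and the bottle's cap is at (314.5,205).

```bash
python3 -c "
from h import *
p=ray(np.load('w4.npz'),314.5,205,.162);print(p)
go([p[0],p[1],.128],87.5)"
```

```text
[0.65985713 0.20762863 0.162     ]
t 24.85 pos [0.6588 0.2079 0.2513] yhead 87.52 zax [ 0.  0. -1.] F [ 0.4  0.7 -0.4] w 0.995 gf 0.0
turn/0.1 [0. 0. 0.] shift/25mm after turn [-0.04 -0.01  4.93]
```

>>> carry_out --pt "1 -0.04 0 0.3 0 0 0" --pt "1 0 0 0.7 0 0 0" --pt "1 0 0 0.9 0 0 0" --pt "1 0 0 0.9 0 0 0" --pt "1 0 0 0.9 0 0 0" --pt "1 0 0 0.7 0 0 0" --pt "0.9 0 0 0.4 0 0 0" --pt "0.8 0 0 0.13 0 0 0"

```text
clock: 25.65
position: [0.6595, 0.2075, 0.1265]
ee_rot: [-0.068, -3.139, 0.001]
force: [0.4, -0.9, -0.5]
width: 0.876
gripper_force: 0.0
```

>>> carry_out --pt "0.6 0 0 0 0 0 0" --pt "0.45 0 0 0 0 0 0" --pt "0.4 0 0 0 0 0 0" --pt "0.36 0 0 0 0 0 0" --pt "0.3 0 0 0 0 0 0" --pt "0.2 0 0 0 0 0 0" --pt "0.2 0 0 0 0 0 0" --pt "0.2 0 0 0 0 0 0"

```text
clock: 26.45
position: [0.6603, 0.2075, 0.1279]
ee_rot: [0.069, 3.141, -0.0]
force: [-0.5, -0.4, 1.2]
width: 0.319
gripper_force: 20.0
```

>>> carry_out --pt "0.2 0 0 0 0 0 0" --pt "0.2 0 0 0 0 0 0" --pt "0.2 0 0 0 0 0 0"

```text
clock: 26.75
position: [0.6603, 0.2075, 0.1279]
ee_rot: [0.069, 3.141, -0.0]
force: [0.4, -0.9, 2.1]
width: 0.32
gripper_force: 20.0
```

>>> carry_out --pt "0.2 0 0 -0.15 0 0 0" --pt "0.2 0 0 -0.3 0 0 0" --pt "0.2 0 0 -0.6 0 0 0" --pt "0.2 0 0 -0.9 0 0 0" --pt "0.2 0 0 -1 0 0 0" --pt "0.2 0 0 -1 0 0 0" --pt "0.2 0 0 -1 0 0 0" --pt "0.2 0 0 -0.9 0 0 0"

```text
clock: 27.55
position: [0.6602, 0.2078, 0.2767]
ee_rot: [0.069, 3.139, 0.001]
force: [0.7, -0.2, -4.1]
width: 0.323
gripper_force: 20.0
```

>>> carry_out --pt "0.2 0 0 -0.6 0 0 -0.3" --pt "0.2 0 0 -0.25 0 0 -0.5" --pt "0.2 0 0 0 0 0 -0.5" --pt "0.2 0 0 0 0 0 -0.5" --pt "0.2 0 0 0 0 0 -0.25" --pt "0.2 0 0 0 0 0 0"

```text
clock: 28.15
position: [0.6602, 0.2076, 0.296]
ee_rot: [-0.253, 3.131, 0.0]
force: [0.9, 0.7, -3.5]
width: 0.322
gripper_force: 20.0
```

```bash
python3 -c "
from h import *
go([.5215,-.138,.295],99.3)"
```

```text
t 28.15 pos [0.6602 0.2076 0.296 ] yhead 99.23 zax [ 0.  0. -1.] F [ 0.9  0.7 -3.5] w 0.322 gf 20.0
turn/0.1 [ 0.    0.   -0.01] shift/25mm after turn [  7.71 -12.75   0.04]
```

>>> carry_out --pt "0.2 0.12 -0.2 0 0 0 0" --pt "0.2 0.3 -0.5 0 0 0 0" --pt "0.2 0.48 -0.8 0 0 0 0" --pt "0.2 0.605 -1 0 0 0 0" --pt "0.2 0.605 -1 0 0 0 0" --pt "0.2 0.605 -1 0 0 0 0" --pt "0.2 0.605 -1 0 0 0 0" --pt "0.2 0.605 -1 0 0 0 0"

```text
clock: 28.95
position: [0.5882, 0.029, 0.2955]
ee_rot: [-0.25, 3.131, -0.001]
force: [0.7, -0.7, -3.9]
width: 0.322
gripper_force: 20.0
```

>>> carry_out --pt "0.2 0.605 -1 0 0 0 0" --pt "0.2 0.605 -1 0 0 0 0" --pt "0.2 0.605 -1 0 0 0 0" --pt "0.2 0.605 -1 0 0 0 0" --pt "0.2 0.55 -0.9 0 0 0 0" --pt "0.2 0.43 -0.7 0 0 0 0" --pt "0.2 0.25 -0.4 0 0 0 0" --pt "0.2 0.12 -0.22 0 0 0 0"

```text
clock: 29.75
position: [0.5204, -0.1386, 0.2955]
ee_rot: [-0.249, 3.131, -0.0]
force: [-0.3, 0.7, -4.2]
width: 0.319
gripper_force: 20.0
```

>>> carry_out --pt "0.2 0 0 0 0 0 0" --pt "0.2 0 0 0 0 0 0" --pt "0.2 0 0 0 0 0 0"

```text
clock: 30.05
position: [0.5218, -0.1359, 0.2952]
ee_rot: [-0.256, 3.131, 0.001]
force: [0.2, 0.7, -3.4]
width: 0.322
gripper_force: 20.0
```

```bash
python3 -c "
from h import *
go([.5215,-.138,.126],99.3)"
```

```text
t 30.05 pos [ 0.5218 -0.1359  0.2952] yhead 99.34 zax [ 0.  0. -1.] F [ 0.2  0.7 -3.4] w 0.322 gf 20.0
turn/0.1 [0.   0.   0.01] shift/25mm after turn [ 0.02 -0.08  6.77]
```

>>> carry_out --pt "0.2 0 -0.08 0.3 0 0 0" --pt "0.2 0 0 0.6 0 0 0" --pt "0.2 0 0 0.8 0 0 0" --pt "0.2 0 0 0.8 0 0 0" --pt "0.2 0 0 0.6 0 0 0" --pt "0.2 0 0 0.4 0 0 0" --pt "0.2 0 0 0.2 0 0 0" --pt "0.2 0 0 0 0 0 0"

```text
clock: 30.85
position: [0.5215, -0.1389, 0.2023]
ee_rot: [0.253, -3.131, -0.0]
force: [0.6, 0.3, -2.6]
width: 0.322
gripper_force: 20.0
```

>>> carry_out --pt "0.2 0 0 0.3 0 0 0" --pt "0.2 0 0 0.6 0 0 0" --pt "0.2 0 0 0.6 0 0 0" --pt "0.2 0 0 0.6 0 0 0" --pt "0.2 0 0 0.4 0 0 0" --pt "0.2 0 0 0.2 0 0 0" --pt "0.2 0 0 0 0 0 0" --pt "0.2 0 0 0 0 0 0"

```text
clock: 31.65
position: [0.5221, -0.1391, 0.1358]
ee_rot: [-0.253, 3.131, -0.0]
force: [-0.3, 0.7, -4.7]
width: 0.323
gripper_force: 20.0
```

>>> carry_out --pt "0.2 0 0 0.08 0 0 0" --pt "0.2 0 0 0.08 0 0 0" --pt "0.2 0 0 0.06 0 0 0" --pt "0.2 0 0 0 0 0 0" --pt "0.2 0 0 0 0 0 0"

```text
clock: 32.15
position: [0.5217, -0.1391, 0.1298]
ee_rot: [0.253, -3.131, -0.0]
force: [0.2, -1.5, -3.9]
width: 0.322
gripper_force: 20.0
```

Expected contact is near z = 0.124.

>>> carry_out --pt "0.2 0 0 0.06 0 0 0" --pt "0.2 0 0 0.05 0 0 0" --pt "0.2 0 0 0.05 0 0 0" --pt "0.2 0 0 0 0 0 0" --pt "0.2 0 0 0 0 0 0"

```text
clock: 32.65
position: [0.5217, -0.1391, 0.1257]
ee_rot: [0.253, -3.131, -0.0]
force: [-0.4, 0.1, -3.7]
width: 0.32
gripper_force: 20.0
```

>>> carry_out --pt "0.2 0 0 0.04 0 0 0" --pt "0.2 0 0 0 0 0 0" --pt "0.2 0 0 0 0 0 0"

```text
clock: 32.95
position: [0.5216, -0.1391, 0.1248]
ee_rot: [0.253, -3.131, -0.0]
force: [-0.1, 0.2, -3.8]
width: 0.32
gripper_force: 20.0
```

>>> carry_out --pt "0.2 0 0 0.04 0 0 0" --pt "0.2 0 0 0.02 0 0 0" --pt "0.2 0 0 0 0 0 0" --pt "0.2 0 0 0 0 0 0"

```text
clock: 33.35
position: [0.5221, -0.1392, 0.1238]
ee_rot: [-0.253, 3.13, -0.0]
force: [-0.8, -0.4, 5.1]
width: 0.324
gripper_force: 20.0
```

Contact. Release and retreat upward.

>>> carry_out --pt "0.36 0 0 0 0 0 0" --pt "0.4 0 0 0 0 0 0" --pt "0.5 0 0 0 0 0 0" --pt "0.5 0 0 0 0 0 0" --pt "0.5 0 0 0 0 0 0" --pt "0.5 0 0 -0.2 0 0 0" --pt "0.5 0 0 -0.5 0 0 0" --pt "0.5 0 0 -0.8 0 0 0"

```text
clock: 34.15
position: [0.5211, -0.139, 0.1612]
ee_rot: [0.253, -3.13, -0.001]
force: [0.6, -0.2, -0.2]
width: 0.501
gripper_force: 0.0
```

>>> carry_out --pt "0.5 0 0 -1 0 0 0" --pt "0.5 0 0 -1 0 0 0" --pt "0.5 0 0 -1 0 0 0" --pt "0.5 0 0 -0.7 0 0 0" --pt "0.5 0 0 -0.3 0 0 0" --pt "0.5 0 0 0 0 0 0" --pt "0.5 0 0 0 0 0 0"

```text
clock: 34.85
position: [0.5213, -0.139, 0.2603]
ee_rot: [0.253, -3.131, -0.0]
force: [0.3, 0.3, -0.4]
width: 0.498
gripper_force: 0.0
```

```bash
python3 -c "
from h import *
import cv2
st();d=arm.get_image('side');cv2.imwrite('pics/fin.png',cv2.resize(d['pixels'][110:310,220:440,::-1],None,fx=3,fy=3))"
```

```text
t 34.85 pos [ 0.5213 -0.139   0.2603] yhead 99.23 zax [-0.001  0.    -1.   ] F [ 0.3  0.3 -0.4] w 0.498 gf 0.0
```

View pics/fin.png

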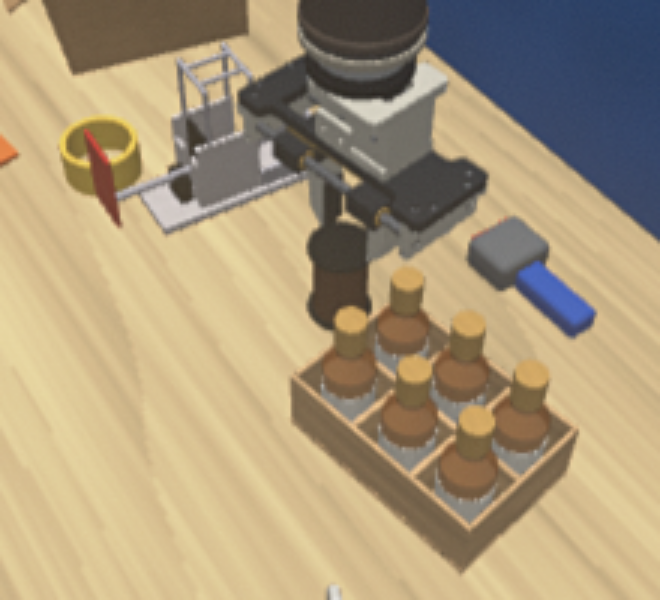

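All six bottles stand upright in the crate, the new ones at (350,370) and (460,360). The paddle is back at rest, the spool and tape roll haven't moved, and the gripper is clear.

```bash
python3 -c "
from cell import arm
print(arm.sign_off())"
```

```text
the job is handed in; nothing more can be done
None
```

The job is done and handed in at about 35 s of the 72 s allowed: both bottles stand upright in the crate's two empty cells, the paddle was pushed to its stop and sprang back, and nothing else looked disturbed in the last picture.

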